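# Lock the stop screw of the thickness gauge

### The arm

A 7-joint arm with a two-finger parallel gripper is mounted at the origin on a cart in front of the work surface, level with it; the furniture and walls round the work are solid. World frame = base frame: x ahead of the robot, y to its left, z up, the work surface at z = 0. Lengths are in m, angles in rad, forces in N, time in s.
With the tool pointing down it reaches from about 0.4 to 0.85 m from the base axis. Payload 10.4 kg.
Tool frame: the origin (TCP) lies midway between the tips of the shut fingers; the grasp point (between the pads) lies 19 mm behind it (r.grasp_offset is the distance from the TCP to the grasp point, in m); x points along the fingers, y is the direction in which the jaws open and shut, and the axes are right-handed (so a half turn about x gives the same grasp; the last joint's range is limited). The gripper opens to 87 mm and grips with 3 to 60 N. Pads are 19 mm wide; open, the fingers measure 117 mm over their backs; the gripper's body (75 mm by 190 mm) begins 51 mm behind the grasp point.
Start: joints at [1.15, 0.332, -0.065, 1.46, 0.022, 1.35, -0.088], TCP at [0.242, -0.576, 0.223] pointing down, gripper open.
Joint ranges: [-2.6, 2.6], [-0.5, 2.12], [-1.47, 1.34], [0.16, 2.42], [-1.27, 4.41], [0.06, 2.06], [-2.6, 2.6]. Speed limits (rad/s): [2.22, 2.22, 2.79, 2.79, 3.14, 3.14, 3.14].

### API

Orientations are given as a unit quaternion [x, y, z, w].
In Python, from bench import r, vision, close_job gives the robot as it stands. The module is installed in compiled form; this text tells all that it offers.
- The arm moves only by the shell command python3 -m pendant 'ROWS' [OPENING] [FORCE]. ROWS is text: rows parted by semicolons, each of 6 numbers parted by spaces: the shift along the tool's x, y, z in units of 0.25 m (1.0 is 0.25 m), then the turn, a rotation vector about the tool's x, y, z in units of 1.5 rad (1.0 is 1.5 rad). A call has 1 to 8 rows; each row is the pose to reach, as a shift and turn from the pose commanded when the call began, along the tool's axes at that moment; what a row does not reach only later rows make up. A row lasts 1/10 s, in which the tool goes at most 50 mm and 8.59 degrees, less where a joint would pass 70% of its speed; a pose out of reach is approached as far as the arm can. A call with a number of a shift or a turn outside -1 to 1 is refused whole. A call with a gripper value outside its range is refused whole. OPENING is the gripper command: -1 is shut, 1 is fully open, values between are in proportion, set as the call begins (- or left out, the last holds). The fingers move at their own pace and stop on an object; FORCE is the grip in N (left out, the last holds). Time passes only in rows, so rows that repeat a pose let the fingers close. It gives the time, the measured TCP pose, the force and the opening at its end, in the units of the state.
- r.read_state(): the state, without advancing time (a new reading comes with each control period).
- vision.camera(name): name is "scene" or "top" or "wrist"; returns (picture, depth): 400x640x3 uint8, blue, green, red; 400x640 float32, m along the optical axis (not along the pixel's ray), 0 where there is no reading.
- vision.get_calibration(name): a dict with "camera_matrix" (3x3 intrinsics, pixels), "rvec" (rotation vector, rad) and "tvec" (3), from world to camera coordinates, as OpenCV has them. Camera axes: x right, y down, z forward; pixel columns grow to the right and rows downward; lengths in m; the calibration is good to about 2 mm. A picture is of the moment at which its call begins: read the wrist's pose just before it. get_calibration takes no time and is no camera call; for the wrist camera it gives the pose at the moment of the call.
- close_job(): hands the job in, once; it reports no verdict.
The state is a dict: "time": time; "joint_positions": joint angles; "joint_vel": joint speeds; "joint_torque": joint torques, N m; "ee_pos": TCP position; "eef_rot": TCP orientation; "ft_force": force on the tool from outside, world axes, zero at the start; "torque": the same for the moment, N m; "width": finger opening in m.
Only numpy, scipy, OpenCV 4.12 (cv2) and the standard library are available. Lean on these libraries where they do the work, as an engineer would, in place of code of your own. Each camera call takes 0.05 s, during which the arm holds its last target. There are 200 camera calls.

### The job

The stop screw of the small bench thickness gauge is already set. Put the loose holding key fully down on the screw's square head, with its arm in the notch of the gauge's column, so that the screw cannot turn; then swing the jam nut's lever clockwise (seen from above) until the nut comes up tight, with a steady push of about 17 N at the lever's knob and never more than 20 N. Leave the key on the screw, the screw's setting as it was, and the things round about where they are.

Things in the scene. Friction and masses are not known exactly. Their poses are not given: they have to be found in the camera images.
- gauge: grey metal thickness gauge, fixed. Origin on the worktop under the screw's vertical axis; +x from the screw to the column. Base 145x100x12 mm (x -45 to 100). The column, x 65 to 95 mm, carries a bridge in which the screw stands. On the column two cheeks (tops 88 mm high) leave a notch along x, open above, 15 mm wide, floor 68 mm high.
- screw_head (a point): centre of the flat top of the screw's square head, 84 mm above the worktop. The head is 20x20 mm, 14 mm high; its sides are parallel to the gauge's x and y axes (to about 0.03 rad).
- screw (a joint): angle of the screw in rad, clockwise from above positive; 0 is its setting and it starts within 0.03 of it. It turns easily and goes along with the nut unless the key holds it; with the key on it has about 0.16 rad of play either way.
- key: loose steel holding key, 0.2 to 0.33 kg, lying right way up. Origin: underside centre of its square socket; z up, +x along its arm. Socket 34x34 mm outside, 21 mm high, hole below 22x22 mm, 2 mm chamfer. Arm along the underside to x = 100 mm, 12 mm wide, 10 mm high. Fully down on the screw its underside is 68 mm above the worktop and its x lies along the gauge's x.
- key_grip (a point): middle of the key's upright grip plate: 12 mm thick (key's y), 44 mm long (x), from 21 to 60 mm above the key's underside. The point is 45 mm above the underside and 10 mm from the key's origin along +x. Hold it here, fingers closing along the key's y.
- key_socket (a point): centre of the closed end of the key's socket hole, 16 mm above its underside; it meets screw_head when the key is fully down.
- nut_centre (a point): centre of the hexagon jam nut (30 mm over flats, 57 mm above the worktop) on the screw's axis; its axes turn with the nut. With the screw held, it turns at about 3 N at the lever's knob and seats after an unknown 0.3 to 1.1 rad clockwise. Only then the spring in the lever's hub winds up; the wind-up is the angle between the x axes of this point and of lever_knob.
- lever_knob (a point): point 80 mm high on the axis of the lever's upright, freely spinning black knob, 16 mm diameter, 61 to 97 mm above the worktop, 70 mm from the screw's axis, to the robot's side or right of it. Its axes turn with the lever. Once the nut is seated the hub yields from about 7 N at the knob, then 2 N per mm more: 13 N (0.04 rad) is tight, 23 N (0.11 rad) overtight. Let go, it keeps about 0.05 rad.
- weight: small brass weight, 22 mm diameter, 32 mm high, a bystander; origin at its underside
- drop_bottle: small brown dropper bottle, 30 mm diameter, 82 mm high, a bystander; origin at its underside
- loupe_1: folding loupe 28x60x19 mm, a bystander; origin at its underside
- stone: black touchstone slab 40x64x11 mm, a bystander; origin at its underside
Not all that is in view belongs to the job. What is meant by the key is not green, and is the smaller of those in its own colour.

How it is judged:
By the outcome, as a careful person would: the job done as asked, in the order asked, and still so for the second after the job is handed in, with the robot touching nothing.
It also fails if it takes over 64 s, if anything falls off the work surface, if the arm or the gripper's body presses on something with over 40 N, if the wrist force passes 120 N, or if a joint passes its speed limit or range.

## Working session

There is one attempt and no reset: what is moved stays moved. The work goes in short steps, Python scripts to look and compute and a shell command to move; the robot and the scene stay as the last step left them, time stands still between calls to the robot, and variables do not carry over. Pictures are saved under pics/ and viewed, about 8 in all and at most 12, crops included, and the job is handed in when it is done.

```bash
mkdir -p pics; ls
cat > h.py <<'E'
import numpy as np, cv2
from scipy.spatial.transform import Rotation as R
from bench import r, vision
def cal(n):
    c=vision.get_calibration(n); K=np.array(c["camera_matrix"],float)
    Rm=cv2.Rodrigues(np.array(c["rvec"],float))[0]; t=np.array(c["tvec"],float).ravel()
    return K,Rm,t
def cloud(n,d,c=None):
    K,Rm,t=c or cal(n); v,u=np.mgrid[:d.shape[0],:d.shape[1]]
    p=np.stack([(u-K[0,2])/K[0,0]*d,(v-K[1,2])/K[1,1]*d,d],-1)
    w=(p-t)@Rm; w[d==0]=np.nan; return w
def ray(c,u,v,z):
    K,Rm,t=c; o=-Rm.T@t; q=Rm.T@np.array([(u-K[0,2])/K[0,0],(v-K[1,2])/K[1,1],1]); return o+q*(z-o[2])/q[2]
def pix(c,P):
    K,Rm,t=c; q=K@(Rm@np.array(P,float)+t); return q[:2]/q[2]
E
python3 - <<'E'
from h import *
s=r.read_state(); print({k:np.round(v,4) for k,v in s.items()}, r.grasp_offset)
for n in("scene","top","wrist"):
    c=cal(n); p,d=vision.camera(n); cv2.imwrite(f"pics/{n}0.png",p); np.savez(f"pics/{n}0.npz",p=p,d=d,K=c[0],R=c[1],t=c[2]); print(n,-c[1].T@c[2],c[1][2],c[0][0,0],(d>0).mean())
E
```

```text
pics
{'time': np.float64(0.0), 'joint_positions': array([ 1.1504,  0.3329, -0.0647,  1.4609,  0.0216,  1.3499, -0.0885]), 'joint_vel': array([0.0009, 0.0002, 0.    , 0.0002, 0.    , 0.0014, 0.0009]), 'joint_torque': array([-2.00000e-04, -6.23258e+01,  2.44000e-02, -3.89894e+01,
       -6.13000e-02,  3.97000e-02,  2.00000e-04]), 'ee_pos': array([ 0.242 , -0.5758,  0.2218]), 'eef_rot': array([-0.693 , -0.1402,  0.6933, -0.1393]), 'ft_force': array([ 0.6493, -0.6604, -0.1452]), 'torque': array([-0.0643,  0.0174, -0.0077]), 'width': np.float64(0.0871)} 0.0187
scene [ 0.10655483 -1.22515644  1.1506109 ] [ 0.29749953  0.6633823  -0.68659884] 435.8240621353708 0.9940625
top [ 0.46066278 -0.19296586  1.53639165] [ 0.08910346 -0.00851726 -0.99598596] 489.19671688361615 0.99596484375
wrist [ 0.3017435  -0.55227192  0.38362393] [-0.22136283 -0.09072715 -0.97096194] 275.48198247996993 0.92736328125
```

View pics/top0.png

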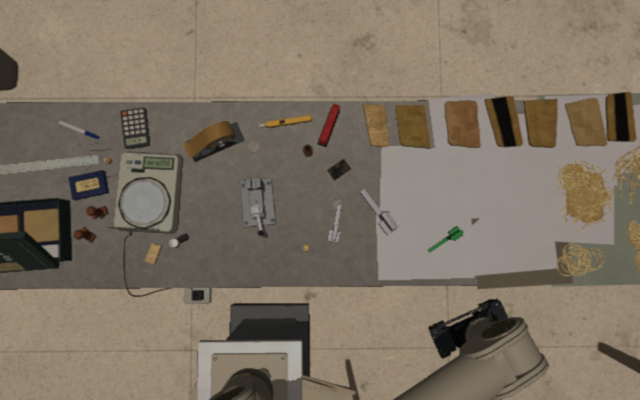

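View pics/scene0.png

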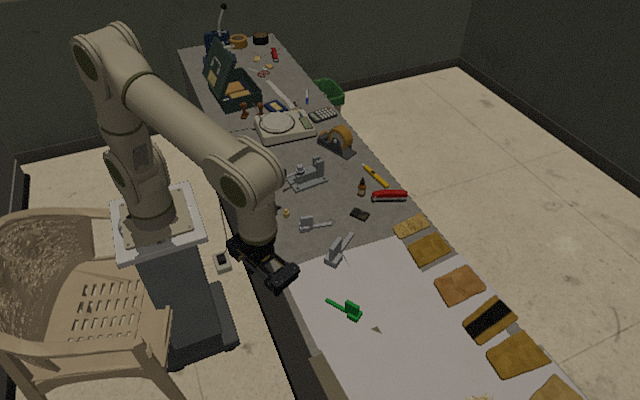

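The top view shows the gauge at (257,205) with its lever knob near (263,234). There are two grey keys, the smaller at (335,222) and the larger at (378,212), and a green one at (446,240). I'll zoom in and measure.

Run:
```python
from h import *
z=np.load("pics/top0.npz"); p,d=z["p"],z["d"]; c=(z["K"],z["R"],z["t"]); W=cloud("top",d,c)
cv2.imwrite("pics/crop.png",cv2.resize(p[165:255,230:430],None,fx=4,fy=4,interpolation=cv2.INTER_CUBIC))
def comp(u0,v0,u1,v1,zl):
    sub=W[v0:v1,u0:u1]; m=(sub[...,2]>zl).astype(np.uint8)
    n,l,st,ce=cv2.connectedComponentsWithStats(m)
    for i in range(1,n):
        if st[i,4]<12: continue
        q=sub[l==i]; mm=cv2.minAreaRect(q[:,:2].astype(np.float32)*1000)
        print((u0,v0),zl,st[i],np.round(np.nanmean(q,0),4),"zmax",np.round(q[:,2].max(),4),"rect",np.round(mm[0],1),np.round(mm[1],1),round(mm[2],1))
print(np.nanmedian(W[245:260,280:330,2]))
for zl in(.006,.016,.03): comp(320,195,350,250,zl)
for zl in(.006,.016,.03): comp(355,185,402,240,zl)
for zl in(.006,.04,.075,.085): comp(230,165,290,245,zl)
```

```text
-7.239897312789185e-05
(320, 195) 0.006 [  7  10  14  38 224] [ 0.4955 -0.263   0.0278] zmax 0.07 rect [ 511.3 -266.8] [ 33.7 115.2] 78.3
(320, 195) 0.016 [  7  31  13  17 135] [ 0.4752 -0.2587  0.0386] zmax 0.07 rect [ 478.  -260.1] [33.5 47.1] 78.2
(320, 195) 0.03 [11 31  7 14 62] [ 0.4803 -0.2602  0.0586] zmax 0.07 rect [ 480.6 -260.7] [12.2 41.7] 78.5
(355, 185) 0.006 [  5   4  39  46 457] [ 0.5321 -0.4056  0.037 ] zmax 0.0869 rect [ 551. -404.] [162.8  52.4] 29.4
(355, 185) 0.016 [ 6  6  7  5 12] [ 0.6033 -0.3558  0.0176] zmax 0.02 rect [ 602.5 -355.9] [19.6 10.7] 78.4
(355, 185) 0.016 [ 23  27  21  23 278] [ 0.5083 -0.422   0.0525] zmax 0.0869 rect [ 513.4 -423.3] [68.4 46.4] 35.2
(355, 185) 0.03 [ 24  27  19  22 180] [ 0.5125 -0.4215  0.0667] zmax 0.0869 rect [ 514.9 -426.1] [65.2 40.2] 29.1
(230, 165) 0.006 [  10   13   36   59 1515] [ 0.5738 -0.0249  0.034 ] zmax 0.101 rect [563.2 -23.5] [181.8 103.1] 3.7
(230, 165) 0.04 [ 15  13  19  58 624] [ 0.5781 -0.0242  0.0645] zmax 0.101 rect [559.  -24.8] [171.   42.7] 5.4
(230, 165) 0.075 [25 13  6 10 50] [ 0.6307 -0.0322  0.0871] zmax 0.0948 rect [630.6 -31.9] [28.4 14.8] 5.2
(230, 165) 0.075 [15 14  6 10 51] [ 0.6281 -0.0038  0.0874] zmax 0.0949 rect [628.   -3.5] [27.8 13.3] 5.4
(230, 165) 0.075 [22 41  7  7 45] [ 0.551  -0.0249  0.0839] zmax 0.0905 rect [551.8 -24.5] [18.6 18.4] 0.2
(230, 165) 0.075 [27 65  6  6 28] [ 0.4819 -0.0399  0.0937] zmax 0.101 rect [482. -40.] [13.5 13.8] 42.4
(230, 165) 0.085 [25 13  6 10 38] [ 0.6299 -0.0321  0.0887] zmax 0.0948 rect [630.4 -32.2] [28.4 12.9] 9.8
(230, 165) 0.085 [15 14  6 10 38] [ 0.6279 -0.0034  0.089 ] zmax 0.0949 rect [627.9  -3.5] [27.6 13.3] 5.4
(230, 165) 0.085 [22 42  7  6 16] [ 0.5492 -0.0261  0.0873] zmax 0.0905 rect [551.2 -25.3] [15.9 16.6] 75.2
(230, 165) 0.085 [27 65  6  6 24] [ 0.4819 -0.0393  0.0961] zmax 0.101 rect [482.1 -39.3] [13.  12.4] 45.5
```

View pics/crop.png

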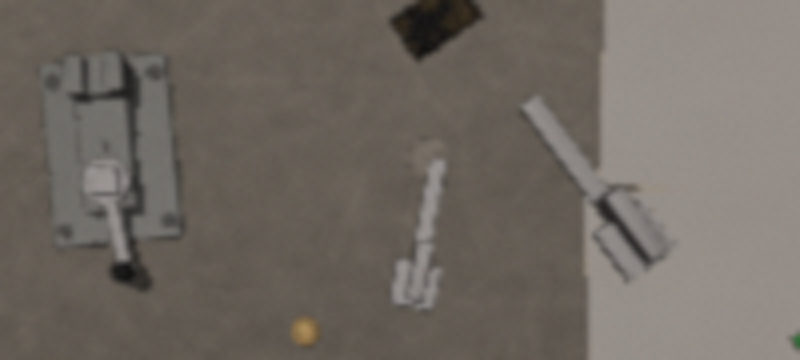

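Key: overall 115x34 mm, which matches 117x34. Origin is about (0.471,-0.259), yaw about -11.4°. Gauge: screw about (0.5515,-0.025), notch centre about (0.629,-0.018), so yaw is about 5.2° and the distance is 78 mm against 80. Knob is about (0.482,-0.040), 71 mm from the screw against 70. These all agree with the given sizes, so I'll move over the key.

```bash
cat >> h.py <<'E'
def target(yaw):  # tool x down, tool y at world heading yaw
    x=np.array([0,0,-1.]); y=np.array([np.cos(yaw),np.sin(yaw),0]); return R.from_matrix(np.stack([x,y,np.cross(x,y)],1))
def plan(pos,yaw,s=None):
    s=s or r.read_state(); q=R.from_quat(s["eef_rot"]); p=np.array(s["ee_pos"])
    best=min((target(yaw+k*np.pi) for k in(0,1)),key=lambda t:(q.inv()*t).magnitude())
    print("shift",np.round(q.inv().apply(np.array(pos)-p)/.25,4),"turn",np.round((q.inv()*best).as_rotvec()/1.5,4))
def heading():
    s=r.read_state(); m=R.from_quat(s["eef_rot"]).as_matrix(); return np.degrees(np.arctan2(m[1,1],m[0,1])),m
E
python3 - <<'E'
from h import *
h,m=heading(); print(h); print(m.round(3))
k=np.radians(-11.4)
plan([.4806,-.2607,.22],k+np.pi/2)
E
```

```text
-67.20459656096959
[[-0.     0.387 -0.922]
 [ 0.001 -0.922 -0.387]
 [-1.    -0.001  0.   ]]
shift [ 0.0086 -0.7927 -1.3682] turn [3.979e-01 2.000e-04 7.000e-04]
```

```bash
python3 -m pendant '0 -0.4 -0.7 0 0 0;0 -0.4 -0.7 0 0 0;0 -0.4 -0.7 0 0 0;0 -0.4 -0.7 0 0 0;0 -0.4 -0.7 0 0 0' 1 40
python3 -m pendant '0 -0.393 -0.668 0.398 0 0;0 -0.393 -0.668 0.398 0 0;0 -0.393 -0.668 0.398 0 0;0 -0.393 -0.668 0.398 0 0;0 -0.393 -0.668 0.398 0 0;0 -0.393 -0.668 0.398 0 0;0 -0.393 -0.668 0.398 0 0'
python3 - <<'E'
from h import *
s=r.read_state(); print(s["ee_pos"],s["joint_positions"].__repr__(),heading()[0])
c=cal("wrist"); p,d=vision.camera("wrist"); cv2.imwrite("pics/w1.png",p); np.savez("pics/w1.npz",p=p,d=d,K=c[0],R=c[1],t=c[2])
print(-c[1].T@c[2],c[1][2])
E
```

```text
time: 0.65
ee_pos: [0.37, -0.41, 0.2228]
eef_rot: [0.693, 0.144, -0.692, 0.143]
ft_force: [0.4, 0.2, 0.7]
width: 0.0875
time: 1.35
ee_pos: [0.48, -0.2619, 0.2223]
eef_rot: [-0.703, 0.07, 0.704, 0.07]
ft_force: [-1.2, -0.9, -0.2]
width: 0.0869
[ 0.48002078 -0.2618761   0.22232962] array([ 0.66783031,  0.17651072, -0.28360466,  1.65833178,  0.05141213,
        1.31447306, -1.39338457]) -101.3402010574003
[ 0.54361016 -0.27600543  0.38407663] [-0.23559557  0.04776007 -0.97067693]
```

View pics/w1.png

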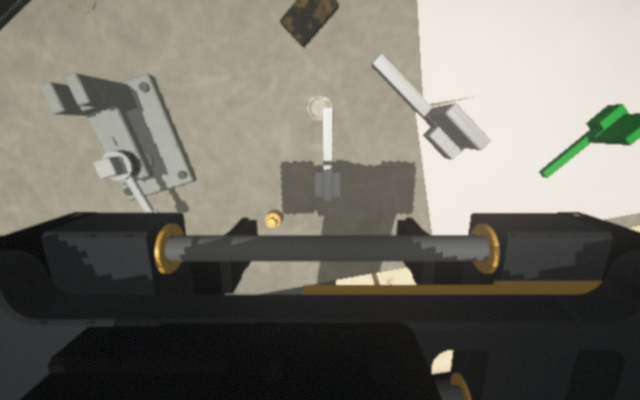

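The wrist view shows the key's arm from (327,108) to (327,165) and its grip at (327,185). The gauge is at left with the head at (117,165), and the brass weight is at (273,218). I'll refine the measurements from this view.

```bash
cat >> h.py <<'E'
def comps(W,box,zl,zh=1,amin=15):
    u0,v0,u1,v1=box; sub=W[v0:v1,u0:u1]; m=((sub[...,2]>zl)&(sub[...,2]<zh)).astype(np.uint8)
    n,l,st,ce=cv2.connectedComponentsWithStats(m)
    for i in range(1,n):
        if st[i,4]<amin: continue
        q=sub[l==i]; mm=cv2.minAreaRect(q[:,:2].astype(np.float32)*1000)
        print(zl,zh,st[i]+[u0,v0,0,0,0],"mean",np.round(np.nanmean(q,0),4),"zmed",np.round(np.median(q[:,2]),4),"rect",np.round(mm[0],1),np.round(mm[1],1),round(mm[2],1))
E
python3 - <<'E'
from h import *
z=np.load("pics/w1.npz"); c=(z["K"],z["R"],z["t"]); W=cloud("w",z["d"],c)
print("key"); K=(295,85,350,212)
comps(W,K,.005,.014); comps(W,K,.005); comps(W,K,.05); comps(W,K,.016,.03)
print("gauge"); comps(W,(35,60,200,215),.076,.1); comps(W,(35,60,200,215),.006)
t=np.load("pics/top0.npz"); T=cloud("t",t["d"],(t["K"],t["R"],t["t"])); print("weight top"); comps(T,(295,235,318,258),.01)
comps(W,(262,205,285,232),.01)
# arm edges: brightness
E
```

```text
key
0.005 0.014 [323 108   9  54 482] mean [ 0.5338 -0.2743  0.0097] zmed 0.0097 rect [ 533.4 -274.1] [10.9 68.8] 78.9
0.005 1 [ 315  108   25   93 1256] mean [ 0.4983 -0.2672  0.0278] zmed 0.0203 rect [ 510.5 -269.5] [ 32.9 115.4] 78.9
0.05 1 [323 164  10  37 365] mean [ 0.4804 -0.2642  0.0593] zmed 0.0595 rect [ 479.6 -264.1] [11.  43.5] 78.5
0.016 0.03 [315 172   8  25 200] mean [ 0.4727 -0.2504  0.0206] zmed 0.0206 rect [ 472.3 -250.3] [ 9.6 33. ] 78.3
0.016 0.03 [333 172   7  25 175] mean [ 0.4681 -0.2735  0.0206] zmed 0.0206 rect [ 467.8 -273.5] [ 8.2 32.8] 79.0
gauge
0.076 0.1 [ 64  73  35  34 692] mean [ 0.6287 -0.0371  0.0853] zmed 0.087 rect [629.1 -35.2] [29.9 15.4] 6.7
0.076 0.1 [ 39  82  36  33 704] mean [ 0.626  -0.0085  0.0852] zmed 0.087 rect [626.6  -6.2] [29.9 15.2] 4.8
0.076 0.1 [ 93 157  29  22 423] mean [ 0.5486 -0.0301  0.0829] zmed 0.0837 rect [548.6 -27.8] [20.  21.7] 4.3
0.006 1 [   39    73   155   142 10913] mean [ 0.5817 -0.0421  0.0477] zmed 0.0489 rect [577.6 -88. ] [164.3 239.7] 13.4
weight top
0.01 1 [303 244   7   7  40] mean [ 0.4367 -0.1743  0.0243] zmed 0.0229 rect [ 437.3 -174.5] [18.5 18.5] 89.7
0.01 1 [265 212  17  16 213] mean [ 0.4366 -0.1785  0.0229] zmed 0.0205 rect [ 435.6 -177.5] [21.1 19. ] 54.0
```

```bash
python3 -m pendant '0.2 0.005 0 0 0 0;0.4 0.005 0 0 0 0;0.6 0.005 0 0 0 0;0.7 0.005 0 0 0 0;0.785 0.005 0 0 0 0;0.785 0.005 0 0 0 0;0.785 0.005 0 0 0 0' 1
python3 -m pendant '0 0 0 0 0 0;0 0 0 0 0 0;0 0 0 0 0 0;0 0 0 0 0 0;0 0 0 0 0 0;0 0 0 0 0 0;0 0 0 0 0 0;0 0 0 0 0 0' -1 45
python3 -m pendant '-0.1 0 0 0 0 0;-0.2 0 0 0 0 0;-0.3 0 0 0 0 0;-0.4 0 0 0 0 0;-0.5 0 0 0 0 0;-0.6 0 0 0 0 0;-0.6 0 0 0 0 0'
python3 - <<'E'
from h import *
print(heading()[0]); plan([.559,-.025,.175],np.radians(5.2)+np.pi/2)
E
```

```text
time: 2.1
ee_pos: [0.4799, -0.2634, 0.0268]
eef_rot: [-0.703, 0.071, 0.704, 0.071]
ft_force: [-0.4, 1.0, 0.9]
width: 0.0871
time: 2.9
ee_pos: [0.4804, -0.2622, 0.0263]
eef_rot: [0.704, -0.07, -0.704, -0.07]
ft_force: [1.1, 0.4, 0.7]
width: 0.0313
time: 3.6
ee_pos: [0.4821, -0.2629, 0.1799]
eef_rot: [0.705, -0.071, -0.702, -0.07]
ft_force: [-0.8, 0.2, 0.5]
width: 0.0005
-101.41291859517546
shift [ 0.0185 -0.9936 -0.1132] turn [-0.1933 -0.0034 -0.0016]
```

I lifted before the fingers had closed, so the grip missed. I'll open and look again.

```bash
python3 -m pendant '-0.16 0 0 0 0 0;-0.16 0 0 0 0 0;-0.16 0 0 0 0 0;-0.16 0 0 0 0 0;-0.16 0 0 0 0 0;-0.16 0 0 0 0 0;-0.16 0 0 0 0 0;-0.16 0 0 0 0 0' 1
python3 - <<'E'
from h import *
c=cal("wrist"); p,d=vision.camera("wrist"); cv2.imwrite("pics/w2.png",p)
W=cloud("w",d,c); K=(295,85,355,215)
comps(W,K,.005,.014); comps(W,K,.005); comps(W,K,.05); comps(W,K,.016,.03)
print(r.read_state()["ee_pos"],heading()[0])
E
```

```text
time: 4.4
ee_pos: [0.4804, -0.2621, 0.2161]
eef_rot: [-0.704, 0.07, 0.704, 0.07]
ft_force: [-0.2, 0.7, -0.3]
width: 0.0564
0.005 0.014 [323 108   9  55 487] mean [ 0.5341 -0.2745  0.0097] zmed 0.0097 rect [ 533.4 -274.3] [10.7 68.7] 78.6
0.005 1 [ 315  108   25   95 1292] mean [ 0.4981 -0.2673  0.0282] zmed 0.0204 rect [ 510.1 -269.7] [ 32.4 116.3] 78.6
0.05 1 [322 165  11  38 386] mean [ 0.4807 -0.264   0.0592] zmed 0.0593 rect [ 479.6 -263.5] [11.9 43.8] 78.9
0.016 0.03 [315 173   8  26 197] mean [ 0.4717 -0.2502  0.0206] zmed 0.0207 rect [ 471.9 -250.5] [ 9.4 34. ] 78.1
0.016 0.03 [333 173   7  26 182] mean [ 0.4677 -0.2733  0.0206] zmed 0.0206 rect [ 467.3 -273.2] [ 8.1 33.9] 79.1
[ 0.48034817 -0.26217931  0.21618841] -101.41525554211839
```

The key hasn't moved. Same approach, but this time I'll wait for the close.

```bash
python3 -m pendant '0 0.004 0 0 0 0;0 0.004 0 0 0 0;0.2 0.004 0 0 0 0;0.4 0.004 0 0 0 0;0.6 0.004 0 0 0 0;0.7 0.004 0 0 0 0;0.76 0.004 0 0 0 0;0.76 0.004 0 0 0 0' 1
python3 -m pendant '0 0 0 0 0 0;0 0 0 0 0 0;0 0 0 0 0 0;0 0 0 0 0 0;0 0 0 0 0 0;0 0 0 0 0 0;0 0 0 0 0 0;0 0 0 0 0 0' -1 45
python3 -m pendant '0 0 0 0 0 0;0 0 0 0 0 0;0 0 0 0 0 0;0 0 0 0 0 0;0 0 0 0 0 0;0 0 0 0 0 0;0 0 0 0 0 0'
```

```text
time: 5.25
ee_pos: [0.4794, -0.2627, 0.0249]
eef_rot: [-0.703, 0.07, 0.704, 0.071]
ft_force: [-0.8, -0.3, 0.1]
width: 0.0871
time: 6.05
ee_pos: [0.4802, -0.2632, 0.0263]
eef_rot: [0.704, -0.07, -0.704, -0.07]
ft_force: [-1.2, -0.1, -0.4]
width: 0.0314
time: 6.75
ee_pos: [0.4802, -0.2631, 0.0262]
eef_rot: [-0.704, 0.07, 0.704, 0.07]
ft_force: [-0.3, 0.0, -2.1]
width: 0.0119
```

```bash
python3 -m pendant '-0.1 0 0 0 0 0;-0.2 0 0 0 0 0;-0.3 0 0 0 0 0;-0.4 0 0 0 0 0;-0.5 0 0 0 0 0;-0.6 0 0 0 0 0;-0.62 0 0 0 0 0;-0.62 0 0 0 0 0'
python3 - <<'E'
from h import *
print(heading()[0]); plan([.559,-.0265,.18],np.radians(5.2)+np.pi/2)
c=cal("wrist"); p,d=vision.camera("wrist")
W=cloud("w",d,c); m=R.from_quat(r.read_state()["eef_rot"]); e=np.array(r.read_state()["ee_pos"])
q=m.inv().apply((W-e).reshape(-1,3)).reshape(W.shape); np.savez("pics/w3.npz",q=q,p=p)
# key arm top in tool frame: z fwd? print region depth below
u=W[90:215,290:360,2]; print(np.nanmedian(u),np.nanmax(u)); comps(W,(290,60,360,225),.145,.18)
E
```

```text
time: 7.55
ee_pos: [0.4803, -0.2633, 0.1814]
eef_rot: [0.704, -0.071, -0.703, -0.07]
ft_force: [0.4, 0.1, -1.9]
width: 0.0116
-101.42017311425799
shift [ 0.0052 -0.9909 -0.1209] turn [-0.1934 -0.0006 -0.0004]
-1.883016360239976e-05 0.2582026959504881
0.145 0.18 [ 317   86   20  117 2134] mean [ 0.5343 -0.2752  0.1651] zmed 0.1648 rect [ 533.6 -275.1] [11.9 70. ] 78.4
0.145 0.18 [301 212  15  12  99] mean [ 0.4889 -0.2535  0.1633] zmed 0.1629 rect [ 488.4 -253.4] [9.4 1.8] 79.4
0.145 0.18 [338 212  15  12  98] mean [ 0.484  -0.2778  0.1632] zmed 0.1632 rect [ 483.9 -277.7] [9.2 1.7] 71.1
```

```bash
python3 -m pendant '0 -0.15 -0.02 -0.03 0 0;0 -0.35 -0.05 -0.08 0 0;0 -0.55 -0.08 -0.13 0 0;0 -0.75 -0.1 -0.193 0 0;0 -0.9 -0.12 -0.193 0 0;0 -0.99 -0.12 -0.193 0 0;0 -0.99 -0.12 -0.193 0 0;0 -0.99 -0.12 -0.193 0 0'
python3 - <<'E'
from h import *
s=r.read_state();print(heading()[0],s["ee_pos"],s["joint_positions"].round(2))
c=cal("wrist"); p,d=vision.camera("wrist"); cv2.imwrite("pics/w4.png",p); np.savez("pics/w4.npz",p=p,d=d,K=c[0],R=c[1],t=c[2])
W=cloud("w",d,c)
B=(180,0,480,235)
comps(W,B,.145,.175); comps(W,B,.076,.1); comps(W,B,.06,.076)
E
```

```text
time: 8.4
ee_pos: [0.5578, -0.0265, 0.1796]
eef_rot: [-0.705, -0.032, 0.707, -0.032]
ft_force: [-0.4, -0.3, -1.8]
width: 0.0113
-84.77773023903474 [ 0.55781187 -0.02652629  0.17963088] [ 0.38  0.25 -0.48  1.68  0.12  1.24 -1.61]
0.145 0.175 [ 317   86   20  117 2124] mean [ 0.6129 -0.0224  0.163 ] zmed 0.1628 rect [611.6 -22.5] [70.4 12. ] 5.0
0.145 0.175 [301 212  15  12  99] mean [ 0.5627 -0.0147  0.1614] zmed 0.1613 rect [562.8 -14.7] [1.3 9.3] 10.0
0.145 0.175 [338 212  15  12  97] mean [ 0.565  -0.0393  0.1613] zmed 0.161 rect [564.8 -39.3] [1.3 9. ] 2.5
0.076 0.1 [301 103  16  34 509] mean [ 0.6272 -0.0055  0.0876] zmed 0.0876 rect [627.   -5.3] [28.5 13.3] 5.8
0.076 0.1 [336 103  14  34 467] mean [ 0.6298 -0.0351  0.0876] zmed 0.0876 rect [629.8 -35.2] [28.5 11.9] 5.9
0.076 0.1 [316 193   2  16  22] mean [ 0.5531 -0.018   0.0828] zmed 0.0833 rect [551.6 -18.2] [13.4  1. ] 4.6
0.06 0.076 [310 187   8  25 126] mean [ 0.5494 -0.0145  0.0663] zmed 0.0663 rect [549.1 -14. ] [ 7.1 26.1] 88.9
0.06 0.076 [336 188   7  23 110] mean [ 0.5517 -0.0407  0.0662] zmed 0.0662 rect [551.7 -41.1] [23.5  6.2] 10.1
```

View pics/w4.png

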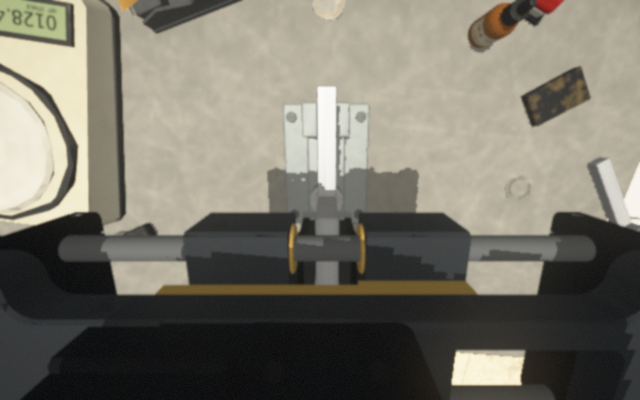

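```bash
python3 -m pendant '0.08 -0.003 -0.0064 0 0 0;0.16 -0.003 -0.0064 0 0 0;0.22 -0.003 -0.0064 0 0 0;0.24 -0.003 -0.0064 0 0 0;0.24 -0.003 -0.0064 0 0 0;0.24 -0.003 -0.0064 0 0 0'
cat > look.py <<'E'
from h import *
import sys
n=sys.argv[1]
s=r.read_state();print(heading()[0],s["ee_pos"],s["ft_force"])
c=cal("wrist"); p,d=vision.camera("wrist"); cv2.imwrite(f"pics/{n}.png",p)
W=cloud("w",d,c); B=(180,0,480,235); b=s["ee_pos"][2]-.0263+.01
print("exp arm top",b); comps(W,B,b-.004,b+.006,60)
E
python3 look.py w5
python3 - <<'E'
from h import *
c=cal("wrist"); p,d=vision.camera("wrist"); W=cloud("w",d,c)
comps(W,(180,0,480,235),.08,.094,60)
cv2.imwrite("pics/w5c.png",cv2.resize(p[60:240,240:420],None,fx=3,fy=3,interpolation=cv2.INTER_CUBIC))
E
```

```text
time: 9.05
ee_pos: [0.5605, -0.0259, 0.122]
eef_rot: [0.707, 0.032, -0.706, 0.032]
ft_force: [0.6, -0.1, -1.8]
width: 0.0117
-84.84826562737508 [ 0.56054919 -0.02585053  0.1220191 ] [ 0.6467281  -0.06677266 -1.78232314]
exp arm top 0.1057190972407212
0.1017190972407212 0.11171909724072121 [ 317   87   20  112 2082] mean [ 0.6158 -0.0218  0.1055] zmed 0.1054 rect [614.6 -21.9] [68.9 11.9] 5.0
0.08 0.094 [295 100  21  45 902] mean [ 0.6273 -0.0058  0.0874] zmed 0.0875 rect [627.1  -5.6] [29.7 14. ] 5.4
0.08 0.094 [336 100  21  45 889] mean [ 0.6298 -0.0344  0.0874] zmed 0.0875 rect [629.7 -34.4] [29.8 14. ] 5.6
```

View pics/w5c.png

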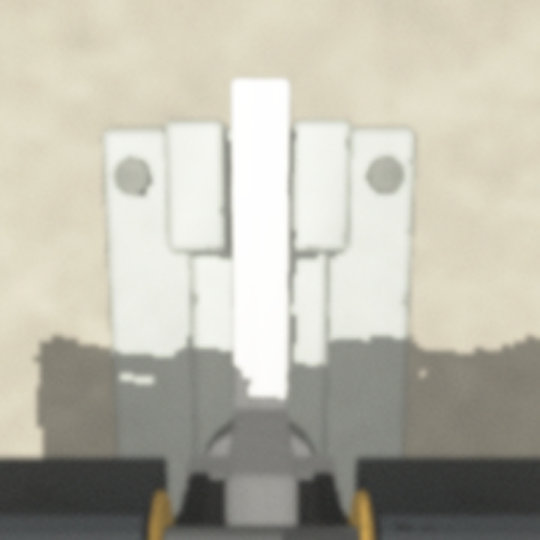

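```bash
python3 -m pendant '0.02 -0.002 0.003 0 0 0;0.035 -0.002 0.003 0 0 0;0.045 -0.002 0.003 0 0 0;0.055 -0.002 0.003 0 0 0;0.065 -0.002 0.003 0 0 0;0.07 -0.002 0.003 0 0 0;0.07 -0.002 0.003 0 0 0'
```

```text
time: 9.85
ee_pos: [0.5592, -0.0251, 0.1035]
eef_rot: [-0.706, -0.032, 0.707, -0.032]
ft_force: [-0.4, 0.4, -1.6]
width: 0.0117
```

No contact force with the underside at about 77 mm, below the head top at 84 mm, so the socket has entered. Going down the rest of the way.

```bash
python3 -m pendant '0.01 0 0 0 0 0;0.02 0 0 0 0 0;0.03 0 0 0 0 0;0.035 0 0 0 0 0;0.04 0 0 0 0 0;0.042 0 0 0 0 0;0.042 0 0 0 0 0'
python3 look.py w6
```

```text
time: 10.55
ee_pos: [0.5592, -0.0252, 0.0942]
eef_rot: [-0.706, -0.032, 0.706, -0.032]
ft_force: [-5.7, -0.0, 8.5]
width: 0.0114
-84.82538198790026 [ 0.5592374  -0.02517281  0.09419549] [-5.72859856 -0.02445786  8.53307563]
exp arm top 0.07789549283459772
0.07389549283459772 0.08389549283459773 [ 317   86   20  113 2097] mean [ 0.6147 -0.0211  0.0777] zmed 0.0776 rect [613.5 -21.2] [69.5 11.9] 5.0
```

Bottomed at TCP z 0.0942, where 0.0943 was expected, with 8.5 N pressing. Releasing and rising.

```bash
python3 -m pendant '0 0 0 0 0 0;0 0 0 0 0 0;0 0 0 0 0 0;0 0 0 0 0 0;0 0 0 0 0 0;0 0 0 0 0 0;0 0 0 0 0 0;0 0 0 0 0 0' 1
python3 -m pendant '-0.05 0 0 0 0 0;-0.2 0 0 0 0 0;-0.35 0 0 0 0 0;-0.5 0 0 0 0 0;-0.5 0 0.15 0 0 0;-0.5 0 0.3 0 0 0;-0.5 0 0.4 0 0 0;-0.5 0 0.4 0 0 0'
python3 - <<'E'
from h import *
s=r.read_state();print(heading()[0],s["ee_pos"],s["ft_force"])
c=cal("wrist"); p,d=vision.camera("wrist"); cv2.imwrite("pics/w7.png",p); np.savez("pics/w7.npz",p=p,d=d,K=c[0],R=c[1],t=c[2])
W=cloud("w",d,c); B=(180,0,480,235)
for a,b in((.072,.082),(.084,.094),(.094,.105),(.11,.14)): comps(W,B,a,b,30)
E
```

```text
time: 11.4
ee_pos: [0.5593, -0.0252, 0.0933]
eef_rot: [0.706, 0.032, -0.706, 0.032]
ft_force: [0.4, -0.2, -0.1]
width: 0.0675
time: 12.2
ee_pos: [0.4577, -0.0347, 0.2196]
eef_rot: [0.707, 0.031, -0.706, 0.032]
ft_force: [0.5, -0.7, 0.2]
width: 0.0869
-84.8717689244961 [ 0.45770795 -0.03466284  0.21960535] [ 0.50247299 -0.66771189  0.20470736]
0.072 0.082 [320   0  12  58 683] mean [ 0.6168 -0.0205  0.0777] zmed 0.0777 rect [616.2 -20.6] [50.5 11.1] 5.0
0.072 0.082 [304  29  15   6  51] mean [ 0.6123 -0.0071  0.0771] zmed 0.0774 rect [612.8  -6.6] [ 2.1 13.7] 4.3
0.072 0.082 [334  30  14   5  43] mean [ 0.615  -0.0353  0.077 ] zmed 0.0769 rect [615.2 -35.7] [ 1.7 13.3] 6.4
0.084 0.094 [303   0  16  31 438] mean [ 0.6238 -0.0059  0.0874] zmed 0.0876 rect [624.2  -5.8] [25.8 13.8] 6.9
0.084 0.094 [334   0  15  31 448] mean [ 0.6266 -0.0344  0.0875] zmed 0.0875 rect [626.9 -34.5] [24.9 13.5] 5.6
0.084 0.094 [309  83  34  36 798] mean [ 0.5467 -0.0271  0.0886] zmed 0.0886 rect [548.2 -26.8] [33.9 33.7] 5.5
0.094 0.105 [327 162  15  15 167] mean [ 0.4806 -0.0418  0.0963] zmed 0.0963 rect [480.6 -41.8] [14.4 14.9] 68.5
0.11 0.14 [319  57  14  55 748] mean [ 0.5584 -0.026   0.1273] zmed 0.1274 rect [558.1 -25.8] [43.7 11.5] 5.4
```

View pics/w7.png

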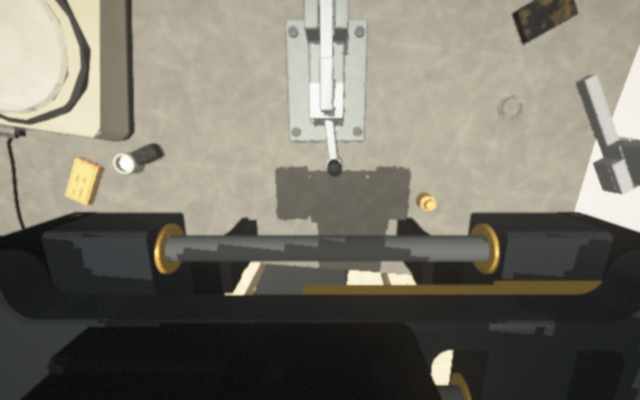

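The key is seated: socket top 88.6 mm (89 expected), arm top 77.7 mm (78 expected) in the notch, yaw 5.0–5.4°. The knob at (334,168) px is at (0.4806,-0.0418), 69 mm from the screw. Next I'll straddle the knob with part-open jaws. J7 needs room for the clockwise swing, so I'm flipping the tool by half a turn first.

```bash
python3 -m pendant '0 0 0 -0.75 0 0;0 0 0 -0.75 0 0;0 0 0 -0.75 0 0;0 0 0 -0.75 0 0;0 0 0 -0.75 0 0;0 0 0 -0.75 0 0;0 0 0 -0.75 0 0;0 0 0 -0.75 0 0' -0.26 30
python3 -m pendant '0 0 0 -0.75 0 0;0 0 0 -0.75 0 0;0 0 0 -0.75 0 0;0 0 0 -0.75 0 0;0 0 0 -0.75 0 0;0 0 0 -0.75 0 0;0 0 0 -0.75 0 0;0 0 0 -0.75 0 0'
python3 -m pendant '0 0 0 -0.68 0 0;0 0 0 -0.68 0 0;0 0 0 -0.68 0 0;0 0 0 -0.68 0 0;0 0 0 -0.68 0 0;0 0 0 -0.68 0 0;0 0 0 -0.68 0 0;0 0 0 -0.68 0 0'
python3 - <<'E'
from h import *
print(heading()[0],r.read_state()["joint_positions"].round(2)); plan([.4805,-.0418,.11],np.radians(102.5)); print(heading()[1].round(3))
E
```

```text
time: 13.05
ee_pos: [0.4607, -0.0338, 0.2188]
eef_rot: [0.579, 0.406, -0.579, 0.406]
ft_force: [-0.2, -0.3, -0.0]
width: 0.0349
time: 13.85
ee_pos: [0.4607, -0.0338, 0.2188]
eef_rot: [0.274, 0.652, -0.273, 0.652]
ft_force: [0.0, -0.1, 0.5]
width: 0.032
time: 14.65
ee_pos: [0.4606, -0.0339, 0.2187]
eef_rot: [-0.078, 0.703, 0.078, 0.703]
ft_force: [-0.3, 0.4, 0.3]
width: 0.032
102.67295241956488 [ 0.45 -0.   -0.47  1.86 -0.    1.29  1.77]
shift [ 0.435  -0.0486  0.0706] turn [ 0.002   0.0005 -0.0001]
[[ 0.001 -0.219  0.976]
 [ 0.     0.976  0.219]
 [-1.     0.     0.001]]
```

```bash
python3 -m pendant '0 -0.049 0.071 0.002 0 0;0.2 -0.049 0.071 0.002 0 0;0.4 -0.049 0.071 0.002 0 0;0.45 -0.049 0.071 0.002 0 0;0.5 -0.049 0.071 0.002 0 0;0.55 -0.049 0.071 0.002 0 0;0.587 -0.049 0.071 0.002 0 0;0.587 -0.049 0.071 0.002 0 0'
python3 - <<'E'
from h import *
print(heading()[0],r.read_state()["ft_force"],r.read_state()["ee_pos"])
c=cal("wrist"); p,d=vision.camera("wrist"); cv2.imwrite("pics/w8.png",p)
E
```

```text
time: 15.45
ee_pos: [0.4798, -0.0423, 0.0714]
eef_rot: [-0.076, 0.703, 0.076, 0.703]
ft_force: [-0.1, -0.5, -0.0]
width: 0.0322
102.33575202014218 [-0.0906988  -0.47231048 -0.02141335] [ 0.4797517  -0.04232614  0.07135953]
```

View pics/w8.png

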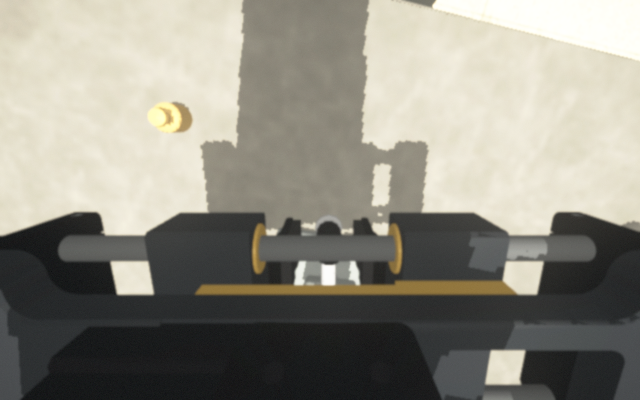

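The knob is between the jaws at (328,228). Now making contact, then swinging slowly along the arc.

```bash
cat > chk.py <<'E'
from h import *
import sys,time
s=r.read_state(); h,m=heading(); f=m.T@np.array(s["ft_force"]); p=np.array(s["ee_pos"]); 
v=p[:2]-[.5485,-.0264]; ang=np.degrees(np.arctan2(v[1],v[0]))
print(f"t {s['time']:.2f} h {h:.2f} ang {ang%360:.2f} rad {np.hypot(*v)*1e3:.1f} Ftool {f.round(2)}")
sys.exit(-f[1]>float(sys.argv[1]))
E
python3 -m pendant '0 0.009 0 0 0 0;0 0.018 0 0 0 0;0 0.026 0 0 0 0;0 0.034 0 0 0 0;0 0.034 0 0 0 0;0 0.034 0 0 0 0' >/dev/null; python3 chk.py 7 &&
python3 -m pendant '0 0.0087 0.0011 0.0208 0 0;0 0.0174 0.0026 0.0417 0 0;0 0.026 0.0042 0.0625 0 0;0 0.0347 0.0062 0.0833 0 0;0 0.0347 0.0062 0.0833 0 0;0 0.0347 0.0062 0.0833 0 0' >/dev/null; python3 chk.py 7
```

```text
t 16.10 h 102.37 ang 186.14 rad 71.0 Ftool [ 0.06 -0.59 -0.6 ]
t 16.10 h 102.37 ang 186.14 rad 71.0 Ftool [ 0.06 -0.59 -0.6 ]False
False
```

```bash
sed -i 's/sys.exit(\(.*\))$/sys.exit(int(\1))/' chk.py
python3 -m pendant '0 0.0087 0.0011 0.0208 0 0;0 0.0174 0.0026 0.0417 0 0;0 0.026 0.0042 0.0625 0 0;0 0.0347 0.0062 0.0833 0 0;0 0.0347 0.0062 0.0833 0 0;0 0.0347 0.0062 0.0833 0 0' >/dev/null; python3 chk.py 7
```

```text
t 16.70 h 95.24 ang 179.21 rad 71.0 Ftool [-0.68 -0.12 -0.79]
```

```bash
python3 -m pendant '0 0.0087 0.0011 0.0208 0 0;0 0.0174 0.0026 0.0417 0 0;0 0.0174 0.0026 0.0417 0 0;0 0.0174 0.0026 0.0417 0 0' >/dev/null; python3 chk.py 7
```

```text
t 17.10 h 91.68 ang 175.80 rad 70.9 Ftool [-0.51 -3.42 -0.79]
```

```bash
python3 -m pendant '0 0.0087 0.0011 0.0208 0 0;0 0.0174 0.0026 0.0417 0 0;0 0.0174 0.0026 0.0417 0 0;0 0.0174 0.0026 0.0417 0 0' >/dev/null; python3 chk.py 5.5 &&
python3 -m pendant '0 0.006 0.0008 0.0143 0 0;0 0.012 0.0016 0.0286 0 0;0 0.012 0.0016 0.0286 0 0;0 0.012 0.0016 0.0286 0 0' >/dev/null; python3 chk.py 5.5 &&
python3 -m pendant '0 0.006 0.0008 0.0143 0 0;0 0.012 0.0016 0.0286 0 0;0 0.012 0.0016 0.0286 0 0;0 0.012 0.0016 0.0286 0 0' >/dev/null; python3 chk.py 5.5 &&
python3 -m pendant '0 0.006 0.0008 0.0143 0 0;0 0.012 0.0016 0.0286 0 0;0 0.012 0.0016 0.0286 0 0;0 0.012 0.0016 0.0286 0 0' >/dev/null; python3 chk.py 5.5 &&
python3 -m pendant '0 0.006 0.0008 0.0143 0 0;0 0.012 0.0016 0.0286 0 0;0 0.012 0.0016 0.0286 0 0;0 0.012 0.0016 0.0286 0 0' >/dev/null; python3 chk.py 5.5
```

```text
t 17.50 h 88.11 ang 172.07 rad 70.9 Ftool [-0.17 -1.99  0.32]
t 17.90 h 85.60 ang 169.36 rad 70.9 Ftool [-1.44 -2.42 -0.72]
t 18.30 h 83.13 ang 166.88 rad 70.9 Ftool [-1.47 -1.45 -0.83]
t 18.70 h 80.67 ang 164.47 rad 70.9 Ftool [-0.25 -2.35 -0.5 ]
t 19.10 h 78.21 ang 162.01 rad 70.9 Ftool [-0.04 -2.19 -1.05]
```

```bash
python3 -m pendant '0 0.006 0.0008 0.0143 0 0;0 0.012 0.0016 0.0286 0 0;0 0.012 0.0016 0.0286 0 0;0 0.012 0.0016 0.0286 0 0' >/dev/null; python3 chk.py 5.5 &&
python3 -m pendant '0 0.006 0.0008 0.0143 0 0;0 0.012 0.0016 0.0286 0 0;0 0.012 0.0016 0.0286 0 0;0 0.012 0.0016 0.0286 0 0' >/dev/null; python3 chk.py 5.5 &&
python3 -m pendant '0 0.006 0.0008 0.0143 0 0;0 0.012 0.0016 0.0286 0 0;0 0.012 0.0016 0.0286 0 0;0 0.012 0.0016 0.0286 0 0' >/dev/null; python3 chk.py 5.5 &&
python3 -m pendant '0 0.006 0.0008 0.0143 0 0;0 0.012 0.0016 0.0286 0 0;0 0.012 0.0016 0.0286 0 0;0 0.012 0.0016 0.0286 0 0' >/dev/null; python3 chk.py 5.5 &&
python3 -m pendant '0 0.006 0.0008 0.0143 0 0;0 0.012 0.0016 0.0286 0 0;0 0.012 0.0016 0.0286 0 0;0 0.012 0.0016 0.0286 0 0' >/dev/null; python3 chk.py 5.5 &&
python3 -m pendant '0 0.006 0.0008 0.0143 0 0;0 0.012 0.0016 0.0286 0 0;0 0.012 0.0016 0.0286 0 0;0 0.012 0.0016 0.0286 0 0' >/dev/null; python3 chk.py 5.5 &&
python3 -m pendant '0 0.006 0.0008 0.0143 0 0;0 0.012 0.0016 0.0286 0 0;0 0.012 0.0016 0.0286 0 0;0 0.012 0.0016 0.0286 0 0' >/dev/null; python3 chk.py 5.5 &&
python3 -m pendant '0 0.006 0.0008 0.0143 0 0;0 0.012 0.0016 0.0286 0 0;0 0.012 0.0016 0.0286 0 0;0 0.012 0.0016 0.0286 0 0' >/dev/null; python3 chk.py 5.5; python3 -c "
from h import *
print(r.read_state()['joint_positions'].round(2))"
```

```text
t 19.50 h 75.76 ang 159.56 rad 70.8 Ftool [-0.27 -3.   -0.34]
t 19.90 h 73.30 ang 157.10 rad 70.8 Ftool [-0.19 -2.34 -0.74]
t 20.30 h 70.84 ang 154.67 rad 70.8 Ftool [ 0.89 -2.67 -0.67]
t 20.70 h 68.38 ang 152.19 rad 70.8 Ftool [-0.84 -2.53 -0.21]
t 21.10 h 65.93 ang 149.74 rad 70.8 Ftool [-0.11 -1.28  0.27]
t 21.50 h 63.46 ang 147.31 rad 70.8 Ftool [-0.13 -1.27  0.53]
t 21.90 h 61.01 ang 144.84 rad 70.8 Ftool [-0.96 -2.17  0.23]
t 22.30 h 58.55 ang 142.39 rad 70.7 Ftool [-0.44 -2.07 -1.52]
[ 0.26  0.22 -0.43  1.96  0.11  0.99  0.81]
```

```bash
python3 -m pendant '0 0.006 0.0008 0.0143 0 0;0 0.012 0.0016 0.0286 0 0;0 0.012 0.0016 0.0286 0 0;0 0.012 0.0016 0.0286 0 0' >/dev/null; python3 chk.py 5 &&
python3 -m pendant '0 0.006 0.0008 0.0143 0 0;0 0.012 0.0016 0.0286 0 0;0 0.012 0.0016 0.0286 0 0;0 0.012 0.0016 0.0286 0 0' >/dev/null; python3 chk.py 5 &&
python3 -m pendant '0 0.006 0.0008 0.0143 0 0;0 0.012 0.0016 0.0286 0 0;0 0.012 0.0016 0.0286 0 0;0 0.012 0.0016 0.0286 0 0' >/dev/null; python3 chk.py 5 &&
python3 -m pendant '0 0.006 0.0008 0.0143 0 0;0 0.012 0.0016 0.0286 0 0;0 0.012 0.0016 0.0286 0 0;0 0.012 0.0016 0.0286 0 0' >/dev/null; python3 chk.py 5 &&
python3 -m pendant '0 0.006 0.0008 0.0143 0 0;0 0.012 0.0016 0.0286 0 0;0 0.012 0.0016 0.0286 0 0;0 0.012 0.0016 0.0286 0 0' >/dev/null; python3 chk.py 5 &&
python3 -m pendant '0 0.006 0.0008 0.0143 0 0;0 0.012 0.0016 0.0286 0 0;0 0.012 0.0016 0.0286 0 0;0 0.012 0.0016 0.0286 0 0' >/dev/null; python3 chk.py 5 &&
python3 -m pendant '0 0.006 0.0008 0.0143 0 0;0 0.012 0.0016 0.0286 0 0;0 0.012 0.0016 0.0286 0 0;0 0.012 0.0016 0.0286 0 0' >/dev/null; python3 chk.py 5 &&
python3 -m pendant '0 0.006 0.0008 0.0143 0 0;0 0.012 0.0016 0.0286 0 0;0 0.012 0.0016 0.0286 0 0;0 0.012 0.0016 0.0286 0 0' >/dev/null; python3 chk.py 5; python3 -c "
from h import *
print(r.read_state()['joint_positions'].round(2))"
```

```text
t 22.70 h 56.09 ang 139.93 rad 70.7 Ftool [-0.41 -2.86 -0.09]
t 23.10 h 53.63 ang 137.49 rad 70.7 Ftool [ 0.18 -1.69 -1.28]
t 23.50 h 51.17 ang 135.02 rad 70.7 Ftool [-0.53 -1.34  0.28]
t 23.90 h 48.63 ang 133.06 rad 70.5 Ftool [-1.99 -4.17 -0.3 ]
t 24.30 h 46.14 ang 131.25 rad 70.4 Ftool [-3.93 -7.25 -0.32]
t 24.30 h 46.14 ang 131.25 rad 70.4 Ftool [-3.93 -7.25 -0.32]
t 24.30 h 46.14 ang 131.25 rad 70.4 Ftool [-3.93 -7.25 -0.32]
t 24.30 h 46.14 ang 131.25 rad 70.4 Ftool [-3.93 -7.25 -0.32]
[ 0.22  0.24 -0.4   1.93  0.11  0.99  0.57]
```

Force is rising, so the nut has seated at roughly TCP angle 134°. Going on in small steps up to 17 N.

```bash
python3 -m pendant '0 0.004 0.0005 0.0095 0 0;0 0.008 0.0011 0.019 0 0;0 0.008 0.0011 0.019 0 0' >/dev/null; python3 chk.py 12 &&
python3 -m pendant '0 0.004 0.0005 0.0095 0 0;0 0.008 0.0011 0.019 0 0;0 0.008 0.0011 0.019 0 0' >/dev/null; python3 chk.py 12 &&
python3 -m pendant '0 0.002 0.0003 0.0047 0 0;0 0.004 0.0005 0.0095 0 0;0 0.004 0.0005 0.0095 0 0' >/dev/null; python3 chk.py 12
```

```text
t 24.60 h 44.47 ang 130.03 rad 70.3 Ftool [ -4.58 -10.48  -0.46]
t 24.90 h 42.83 ang 128.69 rad 70.2 Ftool [ -5.48 -11.44  -0.35]
t 25.20 h 42.02 ang 128.10 rad 70.2 Ftool [ -5.85 -12.08  -0.81]
```

Run:
```python
from h import *
F=[]
for i in range(8):
    p,d=vision.camera("top"); s=r.read_state(); h,m=heading(); F.append(np.r_[m.T@np.array(s["ft_force"]),m.T@np.array(s["torque"])])
F=np.array(F); print(F.mean(0).round(2),F.std(0).round(2),"width",s["width"],s["ee_pos"]); print(m.round(3))
cv2.imwrite("pics/top9.png",p); np.savez("pics/top9.npz",p=p,d=d)
W=cloud("top",d); comps(W,(225,150,300,250),.105,.14,10); comps(W,(225,150,300,250),.076,.1,10)
```

```text
[-5.690e+00 -1.216e+01 -7.700e-01  1.000e-02  4.000e-02 -2.710e+00] [0.49 0.5  0.61 0.02 0.04 0.04] width 0.032386897599643194 [0.50520554 0.0288265  0.07103137]
[[-0.004  0.743  0.67 ]
 [-0.002  0.67  -0.743]
 [-1.    -0.005 -0.001]]
0.105 0.14 [251 198   6  16  77] mean [ 0.5603 -0.0248  0.1246] zmed 0.1265 rect [560.3 -23.8] [43.2 12.4] 3.9
0.076 0.1 [249 177  13  39 202] mean [ 0.5896 -0.026   0.0858] zmed 0.0866 rect [591.3 -23.3] [115.3  34.7] 2.0
0.076 0.1 [245 179   6  10  50] mean [ 0.6278 -0.0037  0.0879] zmed 0.0885 rect [628.3  -3.3] [28.8 13.8] 7.2
```

```bash
python3 -m pendant '-0.002 0.004 0.0005 0.0095 0 0;-0.004 0.008 0.0011 0.019 0 0;-0.004 0.008 0.0011 0.019 0 0' >/dev/null; python3 chk.py 15.5 &&
python3 -m pendant '0 0.002 0.0003 0.0047 0 0;0 0.004 0.0005 0.0095 0 0;0 0.004 0.0005 0.0095 0 0' >/dev/null; python3 chk.py 15.5
```

```text
t 25.90 h 40.35 ang 127.06 rad 70.1 Ftool [ -1.72 -12.51  -0.41]
t 26.20 h 39.55 ang 126.46 rad 70.1 Ftool [ -1.83 -13.79  -0.23]
```

Run:
```python
from h import *
p,d=vision.camera("wrist"); q,e=vision.camera("scene")
cs=cal("scene"); u,v=pix(cs,[.55,0,.08]).astype(int); print(u,v)
w8=cv2.imread("pics/w8.png")
A=cv2.resize(p[200:300,230:430],None,fx=2,fy=2,interpolation=2); A0=cv2.resize(w8[200:300,230:430],None,fx=2,fy=2,interpolation=2); B=cv2.resize(q[v-50:v+50,u-50:u+50],None,fx=4,fy=4,interpolation=2)
cv2.imwrite("pics/c9.png",np.hstack([np.vstack([A0,A]),B]))
F=[]
h,m=heading(); s=r.read_state(); print(m.T@np.array(s["ft_force"]),s["width"])
```

```text
297 161
[ -3.29597171 -14.45281486  -0.28993237] 0.03236695277881134
```

View pics/c9.png

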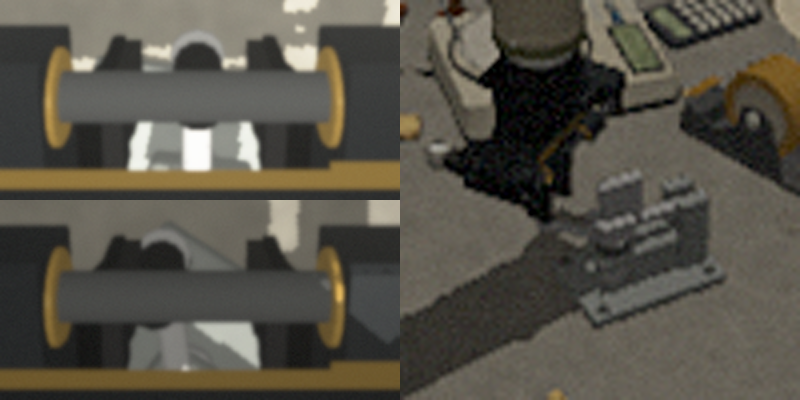

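The knob sits on the trailing finger and the fingers aren't bent. Continuing to about 17 N.

```bash
cat > avg.py <<'E'
from h import *
F=[]
for i in range(6):
    vision.camera("top"); s=r.read_state(); h,m=heading(); F.append(m.T@np.array(s["ft_force"]))
v=np.array(s["ee_pos"])[:2]-[.5485,-.0264]
print(np.mean(F,0).round(2),np.min(F,0).round(2),"ang",np.degrees(np.arctan2(v[1],v[0])).round(2),s["time"])
E
python3 avg.py; python3 -m pendant '-0.001 0.002 0.0003 0.0047 0 0;-0.001 0.004 0.0005 0.0095 0 0;-0.001 0.004 0.0005 0.0095 0 0;-0.001 0.004 0.0005 0.0095 0 0' >/dev/null; python3 avg.py
```

```text
[ -2.77 -14.03   0.18] [ -3.22 -14.63  -0.23] ang 126.43 26.6
[ -2.28 -14.62   0.76] [ -2.88 -14.75   0.43] ang 125.86 27.3
```

```bash
cat >> avg.py <<'E'
h,m=heading(); f=m@np.mean(F,0); p=s["ee_pos"]
print("Mz expected from ft",round(p[0]*f[1]-p[1]*f[0],2),"j1 torque",round(float(s["joint_torque"][0]),2),"j7",round(float(s["joint_torque"][6]),2))
E
python3 -m pendant '-0.001 0.002 0.0003 0.0047 0 0;-0.001 0.004 0.0005 0.0095 0 0;-0.001 0.004 0.0005 0.0095 0 0;-0.001 0.004 0.0005 0.0095 0 0' >/dev/null; python3 avg.py
```

```text
[ -1.71 -15.13   0.5 ] [ -2.53 -16.08   0.22] ang 125.27 28.0
Mz expected from ft -4.56 j1 torque -4.65 j7 0.0
```

The joint-1 torque confirms the force reading. Two more small steps.

```bash
python3 -m pendant '-0.001 0.002 0.0003 0.0047 0 0;-0.001 0.004 0.0005 0.0095 0 0;-0.001 0.004 0.0005 0.0095 0 0;-0.001 0.004 0.0005 0.0095 0 0' >/dev/null; python3 avg.py
python3 -m pendant '-0.001 0.002 0.0003 0.0047 0 0;-0.001 0.004 0.0005 0.0095 0 0;-0.001 0.004 0.0005 0.0095 0 0;-0.001 0.004 0.0005 0.0095 0 0' >/dev/null; python3 avg.py
```

```text
[ -1.05 -16.05   0.69] [ -2.07 -17.12   0.23] ang 124.67 28.7
Mz expected from ft -4.82 j1 torque -4.75 j7 0.0
[ -0.95 -16.54   1.19] [ -1.79 -17.52   0.7 ] ang 124.1 29.4
Mz expected from ft -5.07 j1 torque -4.87 j7 0.01
```

Steady at about 16.5 N average (peaks 17.5). Backing off to centre the jaws round the knob, then rising clear.

```bash
python3 -m pendant '0 -0.01 0 0 0 0;0 -0.02 0 0 0 0;0 -0.03 0 0 0 0;0 -0.04 0 0 0 0;0 -0.05 0 0 0 0;0 -0.058 0 0 0 0;0 -0.058 0 0 0 0;0 -0.058 0 0 0 0'; python3 chk.py 5
python3 - <<'E'
from h import *
p,d=vision.camera("wrist"); cv2.imwrite("pics/w10.png",cv2.resize(p[200:300,230:430],None,fx=2,fy=2))
E
```

```text
time: 30.2
ee_pos: [0.5016, 0.026, 0.0739]
eef_rot: [0.319, 0.631, -0.318, 0.632]
ft_force: [0.7, -0.1, -0.2]
width: 0.0322
t 30.20 h 36.45 ang 131.85 rad 70.3 Ftool [0.19 0.54 0.47]
```

View pics/w10.png

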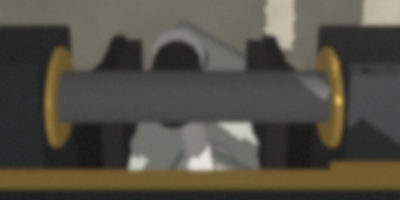

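```bash
python3 -m pendant '-0.1 0 0 0 0 0;-0.2 0 0 0 0 0;-0.35 0 0 0 0 0;-0.5 0 0 0 0 0;-0.6 0 0 0 0 0;-0.6 0 -0.2 0 0 0;-0.6 0 -0.4 0 0 0;-0.6 0 -0.4 0 0 0'
python3 -m pendant '0 0 -0.2 0 0 0;0 0 -0.4 0 0 0;0 0 -0.4 0 0 0;0 0 -0.4 0 0 0'
python3 - <<'E'
from h import *
p,d=vision.camera("top"); q,e=vision.camera("scene")
cv2.imwrite("pics/end.png",np.hstack([cv2.resize(p[160:260,230:330],None,fx=4,fy=4,interpolation=2),cv2.resize(q[111:211,247:347],None,fx=4,fy=4,interpolation=2)]))
W=cloud("top",d); B=(225,150,300,250)
for a,b in((.072,.082),(.083,.105),(.11,.14)): comps(W,B,a,b,10)
t=np.load("pics/top0.npz")["p"]; df=cv2.absdiff(t,p).max(2); df[255:]=0; ys,xs=np.where(df>60); print(len(xs), [tuple(s) for s in cv2.connectedComponentsWithStats((df>60).astype(np.uint8))[2][1:] if s[4]>8])
E
```

```text
time: 31.05
ee_pos: [0.439, 0.1118, 0.2243]
eef_rot: [0.316, 0.632, -0.316, 0.633]
ft_force: [-0.2, 0.1, 0.3]
width: 0.0321
time: 31.45
ee_pos: [0.3822, 0.1872, 0.2238]
eef_rot: [0.318, 0.631, -0.318, 0.632]
ft_force: [1.0, -0.2, -0.4]
width: 0.0322
0.072 0.082 [250 177   7  22  74] mean [ 0.6168 -0.0196  0.0774] zmed 0.0778 rect [616.5 -18.1] [64.4 15.1] 4.7
0.083 0.105 [245 179   6  10  45] mean [ 0.6281 -0.0034  0.0878] zmed 0.0879 rect [627.8  -2.9] [27.8 14. ] 2.6
0.083 0.105 [254 178   7  10  48] mean [ 0.6309 -0.0316  0.0885] zmed 0.0884 rect [630.6 -29.9] [27.9 17.3] 8.0
0.083 0.105 [249 199  13  17  90] mean [ 0.5505 -0.0267  0.0897] zmed 0.089 rect [557.  -24.4] [47.2 33.8] 6.5
0.083 0.105 [236 225   6   5  24] mean [0.4989 0.0218 0.0957] zmed 0.0955 rect [498.6  22.3] [11.8 13.6] 0.1
0.11 0.14 [251 198   6  16  73] mean [ 0.5603 -0.0249  0.1269] zmed 0.1274 rect [560.2 -24.3] [43.6 12.3] 4.1
196 [(np.int32(256), np.int32(205), np.int32(2), np.int32(8), np.int32(13)), (np.int32(256), np.int32(214), np.int32(3), np.int32(5), np.int32(9)), (np.int32(237), np.int32(225), np.int32(6), np.int32(4), np.int32(16)), (np.int32(259), np.int32(231), np.int32(5), np.int32(4), np.int32(17)), (np.int32(147), np.int32(234), np.int32(18), np.int32(21), np.int32(119)), (np.int32(128), np.int32(253), np.int32(6), np.int32(2), np.int32(9))]
```

View pics/end.png

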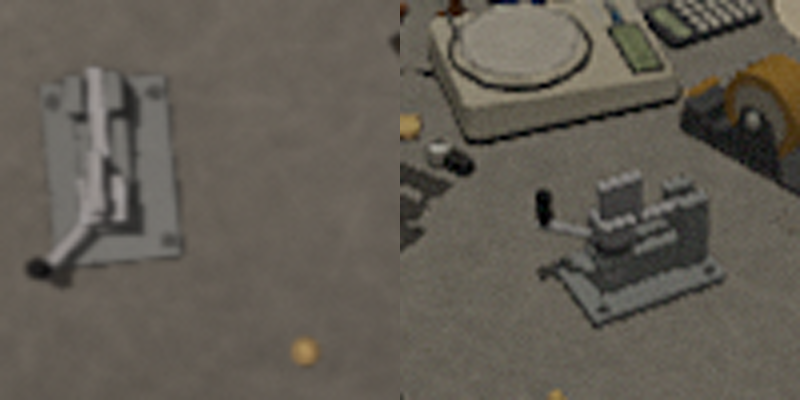

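```bash
python3 -c "
from bench import close_job; print(close_job())"
```

```text
the job is handed in; nothing more can be done
None
```

The key is fully down on the screw's head with its arm in the notch. The jam nut came up tight under a push of about 16.5 N, and I handed the job in at about 31.5 s of the 64 s.

- **Key:** I used the smaller grey key. My first grip missed because I lifted before the jaws had closed; the key hadn't moved, and the second grip held. At the end it read socket top 89 mm and grip top about 127 mm above the worktop, as they should be when it is fully down.
- **Nut:** It turned at about 2–3 N and seated after the lever had swung roughly 0.9–1.0 rad, including the screw's play. I then pushed in small steps to an average of 16.5 N along the swing. The highest single reading was 17.5 N. The joint-1 torque agreed with the force sensor.
- **Last checks:** The robot was clear of everything. The only large change in the picture away from the gauge was a patch near (147,234), which I took to be the arm's shadow but did not check.
- **What disagreed:** The wind-up was softer than stated, about 0.9 N per mm at the knob instead of 2. The knob also sprang back about 0.09 rad on release, more than the hub alone should. I put this down to give in the key and the screw's play. I trusted the force readings and did not measure the hub wind-up or the screw angle directly.

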